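# Free the green tin and show it to the inspection camera

### The job

In the wooden rack the green tin lies at the end of the lower row, held down by the white tin in the gap above it. Set the white tin gently over into the other gap, saddled on the blue and the yellow tin, and let go of it; then take out the green tin and hold it up to the inspection camera: its middle straight above the ring target on the camera's base plate, 20 cm above the bench, level, and with its length square across the camera's view. Finish while holding it still there, with the blue and yellow tins still in their grooves, and without bumping the camera stand or disturbing the marker and screwdriver.

Things in the scene. Friction and masses are not known exactly. Their poses are not given: they have to be found in the camera images.
- rack: fixed wooden rack, board 70 x 204 x 12 mm lying on the bench with three grooves along its x, 60 mm apart (at y = +60, 0 and -60 mm), between ridges that rise 11 mm over the board; origin at the centre of its underside, z up, y along the row. A tin in a groove lies along the rack's x with its centre 37 mm above the bench. Green is at y = +60 mm; blue and yellow are at 0 and -60 mm in either order.
- free_gap (a point): where the centre of the white tin shall come to rest: over the middle of the free gap between the blue and yellow tins (rack y = -30 mm), 77 mm above the bench; axes as the rack's
- white_tin_center (a point): closed metal tin, cylinder 50 mm in diameter and 60 mm long with flat ends, white with a thin black line round it and bright metal rims, 0.11 to 0.23 kg; point at its centre, x along its length (y, z roll freely). At the start it lies saddled on the green tin and its neighbour, along the rack's x, centre 77 mm above the bench.
- green_tin_center (a point): closed metal tin, cylinder 50 mm in diameter and 60 mm long with flat ends, green with a thin black line round it and bright metal rims, 0.11 to 0.23 kg; point at its centre, x along its length (y, z roll freely). At the start in the groove at the +y end of the rack.
- blue_tin_center (a point): closed metal tin, cylinder 50 mm in diameter and 60 mm long with flat ends, blue with a thin black line round it and bright metal rims, 0.11 to 0.23 kg; point at its centre, x along its length (y, z roll freely). 
- yellow_tin_center (a point): closed metal tin, cylinder 50 mm in diameter and 60 mm long with flat ends, yellow with a thin black line round it and bright metal rims, 0.11 to 0.23 kg; point at its centre, x along its length (y, z roll freely). 
- white_tin: the white tin; same point and axes as its point
- green_tin: the green tin; same point and axes as its point
- camera_stand: fixed camera stand: aluminium base plate, x -53 to +193 mm, 110 mm wide (y), 8 mm thick, with a black and white ring target 60 mm across at the origin (underside of plate, straight below the focus). Behind it a grey camera with white ring light looks to -x and 35 degrees up; all of it lies beyond x = 90 mm and below 155 mm. z up, y across the view
- focus (a point): the camera's focus, 140 mm from the lens along its line of sight, straight above the ring target, 200 mm above the bench: the green tin's centre belongs here; axes as the stand's, the tin's length along y, either way round
- marker: loose marker pen, white with red cap, 17 x 123 x 18 mm, lying near the bench's front edge; to be left alone; origin at the centre of its underside
- screwdriver: loose screwdriver, blue handle, 28 x 200 x 28 mm, lying near the bench's front edge; to be left alone; origin at the centre of its underside
There are look-alikes about, which are no part of the job. What is shaped like the white_tin but purple is not meant.

How it is judged:
On the way, in this order (a step that is already met when the one before it is completed fails the run):
1. the white tin lies saddled on the blue and yellow tins, let go (x of white_tin_center in the frame of free_gap between -0.02 and 0.02 m and y of white_tin_center in the frame of free_gap between -0.007 and 0.007 m and z of white_tin_center in the frame of free_gap between -0.007 and 0.007 m and angle between the x axis of white_tin_center and the x axis of rack, either way round below 0.15 rad and contact force between white_tin and the fingers below 0.1 N), for 0.2 s.
2. the green tin is lifted clear out of the rack by the gripper (height (world z) of green_tin_center above 0.1 m and contact force between green_tin and the fingers above 0.5 N), for 0.2 s.
At the end, for the whole second after the job is handed in: Gripper holds the green tin still, centre within 20 mm of the focus, length within 0.15 rad of the stand's y. White tin at rest, released, in the free gap within 7 mm across and in height, 20 mm along, 0.15 rad. Blue and yellow tins within 20 mm of their start. Nothing else touches the green tin (all of step 1 and distance between green_tin_center and focus below 0.02 m and angle between the x axis of green_tin_center and the y axis of focus, either way round below 0.15 rad and contact force between green_tin and the fingers above 0.5 N and contact force between green_tin and camera_stand below 0.1 N and linear speed of each of green_tin, white_tin below 0.02 m/s and distance of each of blue_tin_center, yellow_tin_center from where it was at the start of the episode below 0.02 m); the arm keeps its last pose, push and grip.
It fails at once if the white tin is dropped (faster than 0.5 m/s while not gripped) (contact force between white_tin and the fingers below 0.05 N and linear speed of white_tin above 0.5 m/s).
It fails at once if the camera stand is bumped (more than 5 N) (contact force between camera_stand and the fingers above 5 N or contact force between camera_stand and the arm above 5 N or contact force between camera_stand and green_tin above 5 N or contact force between camera_stand and white_tin above 5 N).
It fails at once if the marker or the screwdriver is moved more than 30 mm (distance of any of marker, screwdriver from where it was at the start of the episode above 0.03 m).
It also fails if it takes over 61 s, if anything falls off the work surface, if the arm or the gripper's body presses on something with over 40 N, if the wrist force passes 120 N, or if a joint passes its speed limit or range.

### The arm

A 7-joint arm with a two-finger parallel gripper is mounted at the origin on a cart in front of the work surface, level with it; the furniture and walls round the work are solid. World frame = base frame: x ahead of the robot, y to its left, z up, the work surface at z = 0. Lengths are in m, angles in rad, forces in N, time in s.
With the tool pointing down it reaches from about 0.425 to 0.95 m from the base axis. Payload 16.7 kg.
Tool frame: the origin (TCP) lies midway between the tips of the shut fingers; the grasp point (between the pads) lies arm.grip_point_offset behind it (arm.grip_point_offset is the distance from the TCP to the grasp point, in m); z points along the fingers, x is the direction in which the jaws open and shut, and the axes are right-handed (so a half turn about z gives the same grasp; the last joint's range is limited). The gripper opens to 94 mm and grips with 3 to 60 N. Pads are 16 mm wide; open, the fingers measure 119 mm over their backs; the gripper's body (75 mm by 177 mm) begins 78 mm behind the grasp point.
Start: joints at [-1.302, 0.426, 0.074, 1.606, -0.034, 1.111, -0.067], TCP at [0.274, 0.617, 0.205] pointing down, gripper open.
Joint ranges: [-2.85, 2.85], [-0.5, 2.14], [-1.23, 1.37], [0.21, 2.46], [-1.02, 4.16], [0.16, 2.05], [-2.73, 2.73]. Speed limits (rad/s): [1.89, 1.89, 2.39, 2.39, 3.01, 3.01, 3.01].

### API

Orientations are given as a rotation vector (axis times angle).
In Python, from cell import arm, vision gives the robot as it stands.
- The arm moves only by the shell command python3 -m jog 'ROWS' [FORCE]. ROWS is JSON, a list that holds one entry, the list of rows, each a list of 7 numbers: the turn, a rotation vector about the world's x, y, z in degrees, then the shift along the world's x, y, z in m, then the finger opening in m, from 0 to 0.094. In form: [[[wx, wy, wz, dx, dy, dz, jaw], ...]]. A call has 1 to 20 rows; each row is the pose to reach, as a shift and turn from the pose commanded when the call began; what a row does not reach only later rows make up. A row lasts 1/12 s, in which the tool goes at most 41.7 mm and 7.16 degrees, less where a joint would pass 70% of its speed; a pose out of reach is approached as far as the arm can. A call with a gripper value outside its range is refused whole. The fingers move at their own pace and stop on an object; FORCE is the grip in N (left out, the last holds). Time passes only in rows, so rows that repeat a pose let the fingers close. It gives the time, the measured TCP pose, the force and the opening at its end, in the units of the state.
- arm.get_obs(): the state, without advancing time (a new reading comes with each control period).
- vision.get_image(name): name is "scene" or "top" or "wrist"; returns a dict with "pixels" (400x640x3 uint8, red, green, blue), "z_map" (400x640 float32, m along the optical axis (not along the pixel's ray), 0 where there is no reading), "fx", "fy", "cx", "cy" (pixels), "distortion" ([k1, k2, p1, p2, k3] as OpenCV has them; the pictures are not rectified), "extrinsics" (4x4, takes a point from camera to world coordinates). Camera axes: x right, y down, z forward; pixel columns grow to the right and rows downward; lengths in m; the calibration is good to about 2 mm. A picture is of the moment at which its call begins.
- arm.finish_job(): hands the job in, once; it reports no verdict.
The state is a dict: "t": time; "joint_positions": joint angles; "qvel": joint speeds; "tau": joint torques, N m; "eef_pos": TCP position; "tool_rot": TCP orientation; "ft_force": force on the tool from outside, world axes, zero at the start; "torque": the same for the moment, N m; "width": finger opening in m.
Only numpy, scipy, OpenCV 4.12 (cv2) and the standard library are available. Lean on these libraries where they do the work, as an engineer would, in place of code of your own. Each camera call takes 0.05 s, during which the arm holds its last target.

## Working session

There is one attempt and no reset: what is moved stays moved. The work goes in short steps, Python scripts to look and compute and a shell command to move; the robot and the scene stay as the last step left them, time stands still between calls to the robot, and variables do not carry over. Pictures are saved under pics/ and viewed, and the job is handed in when it is done.

```bash
mkdir -p pics; ls
python3 - <<'E'
from cell import arm, vision
import cv2, numpy as np
o=arm.get_obs(); print(o, arm.grip_point_offset)
for n in ["scene","top","wrist"]:
    d=vision.get_image(n); cv2.imwrite(f"pics/{n}0.png",d["pixels"][:,:,::-1]); np.savez(f"{n}0.npz",**d)
    print(n,d["fx"],d["fy"],d["cx"],d["cy"],d["distortion"]); print(np.round(d["extrinsics"],3))
E
```

```text
pics
{'t': 0.0, 'joint_positions': array([-1.30150779,  0.42674041,  0.07389228,  1.6066018 , -0.03407453,
        1.11078516, -0.06712331]), 'qvel': array([ 7.56639058e-05,  5.89070920e-04, -5.24523640e-04,  7.61201333e-04,
       -3.01252654e-04,  1.99658671e-05, -2.16233060e-03]), 'tau': array([ 1.69560062e-04, -9.35804987e+01,  3.66689779e+00, -4.54193723e+01,
       -4.87780385e-02,  2.00487248e-02,  1.25044435e-04]), 'eef_pos': array([0.27437616, 0.61624706, 0.20477355]), 'tool_rot': array([ 2.63407919e+00,  1.71060844e+00, -1.55428054e-03]), 'ft_force': array([ 0.09376328,  0.06452512, -0.01175307]), 'torque': array([-0.00669438,  0.01748103,  0.04134355]), 'width': 0.09408221796848992} 0.0188
scene 406.52056949184083 406.52056949184083 326.2899864557264 206.25189732383663 [-0.00200967  0.          0.          0.          0.        ]
[[ 0.807 -0.414  0.422  0.121]
 [-0.591 -0.579  0.562 -0.348]
 [ 0.011 -0.702 -0.712  0.745]
 [ 0.     0.     0.     1.   ]]
top 480.6652311130292 480.6652311130292 318.33236389040553 202.5826005805189 [-0.05721234  0.          0.          0.          0.        ]
[[ 0.018 -0.986  0.164  0.32 ]
 [-1.    -0.021 -0.018  0.142]
 [ 0.021 -0.163 -0.986  1.22 ]
 [ 0.     0.     0.     1.   ]]
wrist 353.7165401360197 353.7165401360197 319.01276468296743 198.0162972756995 [-0.06814207  0.          0.          0.          0.        ]
[[ 0.407  0.879  0.25   0.201]
 [ 0.913 -0.391 -0.114  0.649]
 [-0.002  0.274 -0.962  0.384]
 [ 0.     0.     0.     1.   ]]
```

View pics/scene0.png

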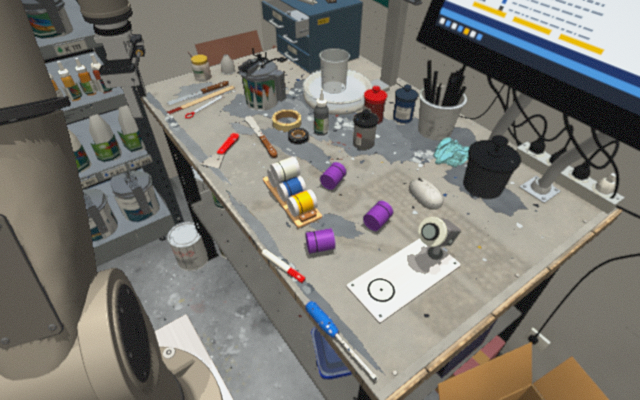

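View pics/top0.png

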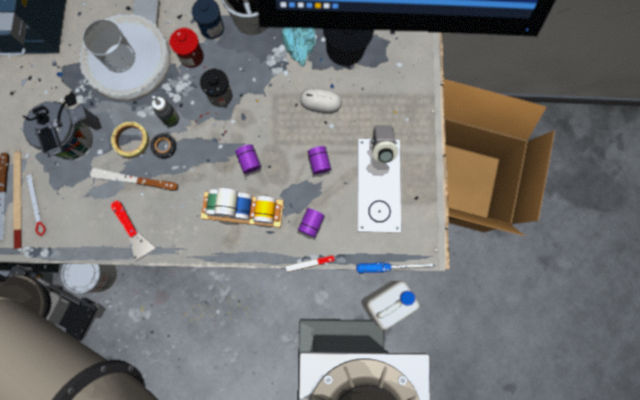

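View pics/wrist0.png

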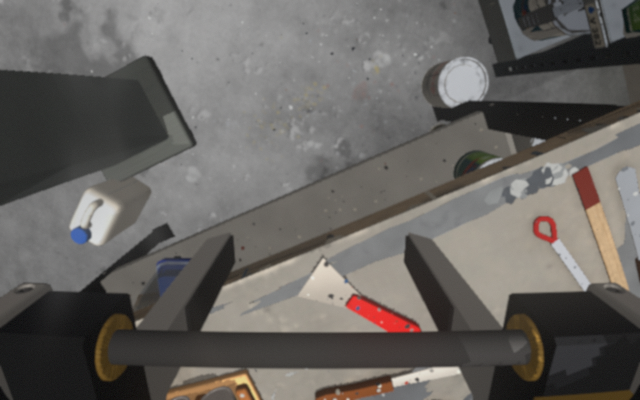

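```bash
cat > h.py <<'E'
import numpy as np, cv2
from cell import arm, vision
def get(n,save=None):
    d=vision.get_image(n)
    if save: cv2.imwrite(f"pics/{save}.png",d["pixels"][:,:,::-1])
    return d
def K(d): return np.array([[d["fx"],0,d["cx"]],[0,d["fy"],d["cy"]],[0,0,1.]])
def rays(d,uv):
    p=cv2.undistortPoints(np.asarray(uv,float).reshape(-1,1,2),K(d),np.asarray(d["distortion"],float)).reshape(-1,2)
    return np.c_[p,np.ones(len(p))]
def plane(d,uv,z):
    E=d["extrinsics"]; r=rays(d,uv)@E[:3,:3].T
    return E[:3,3]+r*((z-E[2,3])/r[:,2])[:,None]
def cloud(d):
    v,u=np.mgrid[0:400,0:640]; uv=np.c_[u.ravel(),v.ravel()]
    E=d["extrinsics"]; z=np.asarray(d["z_map"]).ravel()
    P=(rays(d,uv)*z[:,None])@E[:3,:3].T+E[:3,3]; P[z==0]=np.nan
    return P.reshape(400,640,3)
def proj(d,P):
    E=d["extrinsics"]; c=(np.atleast_2d(P)-E[:3,3])@E[:3,:3]
    return cv2.projectPoints(c.reshape(-1,1,3),np.zeros(3),np.zeros(3),K(d),np.asarray(d["distortion"],float))[0].reshape(-1,2)
E
python3 - <<'E'
from h import *
for n,box in (("top",(190,160,240,170)),("scene",(230,140,200,170))):
    d=dict(np.load(f"{n}0.npz")); x,y,w,h=box
    im=d["pixels"][y:y+h,x:x+w,::-1]; cv2.imwrite(f"pics/{n}_crop.png",cv2.resize(im,None,fx=3.2,fy=3.2,interpolation=cv2.INTER_CUBIC))
    P=cloud(d); hsv=cv2.cvtColor(d["pixels"],cv2.COLOR_RGB2HSV)
    for c,(a,b) in dict(green=((40,90,30),(90,255,255)),blue=((98,120,40),(120,255,255)),yellow=((20,150,100),(32,255,255)),purple=((130,100,40),(150,255,255))).items():
        m=cv2.inRange(hsv,a,b); k,l,s,ce=cv2.connectedComponentsWithStats(m)
        for i in range(1,k):
            if s[i,4]>30 and 180<ce[i][0]<430 and 130<ce[i][1]<290:
                q=P[l==i]; print(n,c,s[i],ce[i].round(0),np.nanmedian(q,0).round(3),"zmax",np.nanpercentile(q[:,2],95).round(3))
d=dict(np.load("top0.npz"));P=cloud(d)
# bench noise
print(np.nanstd(P[240:245,330:350,2]),np.nanmedian(P[240:245,330:350,2]))
E
```

```text
top green [208 195   8  14  88] [211. 201.] [0.509 0.383 0.06 ] zmax 0.064
top blue [236 197  14  17 193] [243. 205.] [0.502 0.305 0.059] zmax 0.064
top blue [357 262  34  11 304] [373. 267.] [ 0.359 -0.016  0.024] zmax 0.029
top yellow [255 201  20  17 282] [264. 209.] [0.496 0.253 0.058] zmax 0.064
top purple [236 145  24  28 468] [248. 158.] [0.624 0.301 0.045] zmax 0.051
top purple [308 146  22  28 454] [319. 160.] [0.625 0.121 0.045] zmax 0.051
top purple [299 209  25  28 449] [311. 222.] [0.466 0.138 0.046] zmax 0.051
scene blue [283 177  19  19 205] [293. 186.] [0.504 0.302 0.057] zmax 0.061
scene yellow [293 191  20  23 279] [304. 201.] [0.497 0.241 0.055] zmax 0.062
scene purple [321 162  25  27 437] [333. 175.] [0.617 0.294 0.04 ] zmax 0.05
scene purple [364 201  29  30 539] [378. 215.] [0.618 0.114 0.041] zmax 0.049
scene purple [306 229  29  24 550] [320. 240.] [0.463 0.128 0.043] zmax 0.049
0.002277902039985188 -0.00045801991008587173
```

View pics/top_crop.png

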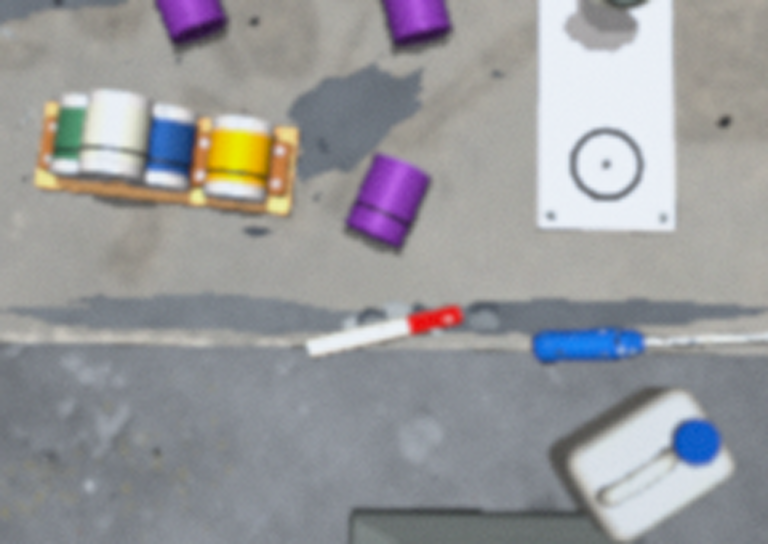

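View pics/scene_crop.png

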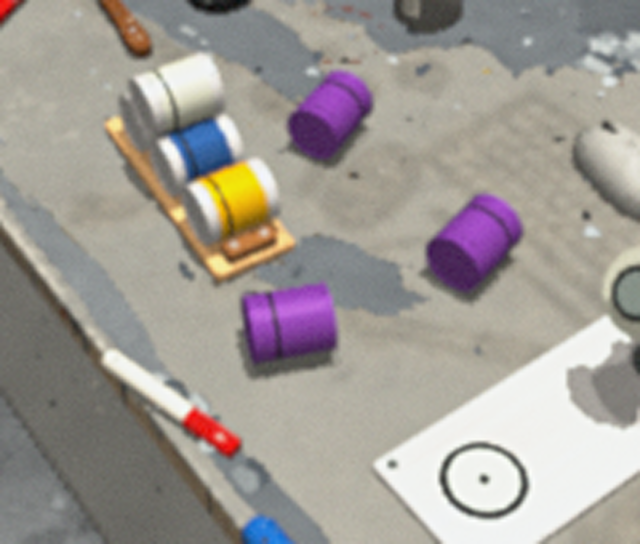

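Run:
```python
from h import *
d=dict(np.load("top0.npz")); hsv=cv2.cvtColor(d["pixels"],cv2.COLOR_RGB2HSV); P=cloud(d)
def rect(pts,t):
    r=cv2.minAreaRect(pts.astype(np.float32)); b=cv2.boxPoints(r); e=b[1]-b[0]; f=b[2]-b[1]
    print(t,np.round(r[0],4),np.round(r[1],4),"ang",np.degrees(np.arctan2(e[1],e[0])).round(2),np.degrees(np.arctan2(f[1],f[0])).round(2))
# rack wood, above bench z=.012
m=cv2.inRange(hsv,(8,70,60),(24,200,255)); m[:185]=0;m[235:]=0;m[:,:195]=0;m[:,290:]=0
m[ (cv2.inRange(hsv,(20,210,100),(32,255,255))>0)]=0
v,u=np.nonzero(m); print(len(u),u.min(),u.max(),v.min(),v.max())
rect(plane(d,np.c_[u,v],.012)[:,:2],"rack@12")
# plate
m=cv2.inRange(hsv,(0,0,190),(180,40,255)); m[:170]=0;m[240:]=0;m[:,:350]=0;m[:,410:]=0
k,l,s,c=cv2.connectedComponentsWithStats(m); i=1+np.argmax(s[1:,4]); v,u=np.nonzero(l==i)
rect(plane(d,np.c_[u,v],.008)[:,:2],"plate part")
# ring
m=cv2.inRange(hsv,(0,0,0),(180,120,110)); sub=np.zeros_like(m); sub[195:228,364:396]=m[195:228,364:396]
cs,_=cv2.findContours(sub,cv2.RETR_EXTERNAL,cv2.CHAIN_APPROX_NONE); c=max(cs,key=len)
(e,ax,_)=cv2.fitEllipse(c); print("ring",e,ax,plane(d,[e],.008))
# white
cl=P[185:225,200:240]; q=cl[cl[...,2]>.085]; print("white top",len(q),q.mean(0),q.min(0),q.max(0))
# top-down tin axes per colour
m=((P[...,2]>.075)).astype(np.uint8); m[:185]=0;m[225:]=0;m[:,:205]=0;m[:,250:]=0
v,u=np.nonzero(m); rect(plane(d,np.c_[u,v],.09)[:,:2],"white")
d=dict(np.load("scene0.npz")); hsv=cv2.cvtColor(d["pixels"],cv2.COLOR_RGB2HSV)
m=cv2.inRange(hsv,(0,0,0),(180,120,110)); sub=np.zeros_like(m); sub[274:306,363:397]=m[274:306,363:397]
cs,_=cv2.findContours(sub,cv2.RETR_EXTERNAL,cv2.CHAIN_APPROX_NONE); c=max(cs,key=len)
(e,ax,_)=cv2.fitEllipse(c); print("ring scene",e,ax,plane(d,[e],.008))
P=cloud(d);cl=P[150:190,260:310]; q=cl[(cl[...,2]>.09)]; print("white scene",len(q),np.median(q,0),q.min(0),q.max(0))
```

```text
655 201 283 192 227
rack@12 [0.499  0.3141] [0.2044 0.071 ] ang -4.57 85.43
plate part [ 0.5309 -0.0359] [0.1592 0.1112] ang -88.91 1.09Traceback (most recent call last):
  File "<stdin>", line 17, in <module>
ValueError: max() iterable argument is empty
```

Run:
```python
from h import *
def rect(pts,t):
    r=cv2.minAreaRect(pts.astype(np.float32)); b=cv2.boxPoints(r); e=b[1]-b[0]; f=b[2]-b[1]
    print(t,np.round(r[0],4),np.round(r[1],4),"ang",np.degrees(np.arctan2(e[1],e[0])).round(2),np.degrees(np.arctan2(f[1],f[0])).round(2))
for n,b in (("top",(366,198,27,27)),("scene",(364,275,32,30))):
    d=dict(np.load(n+"0.npz")); x,y,w,h=b; g=cv2.cvtColor(d["pixels"],cv2.COLOR_RGB2GRAY)
    sub=np.zeros_like(g); sub[y:y+h,x:x+w]=(g[y:y+h,x:x+w]<np.percentile(g[y:y+h,x:x+w],75)-35)*255
    cs,_=cv2.findContours(sub,cv2.RETR_EXTERNAL,cv2.CHAIN_APPROX_NONE); c=max(cs,key=len)
    e,ax,_=cv2.fitEllipse(c); print("ring",n,e,ax,plane(d,[e],.008))
    P=cloud(d); m=(P[...,2]>.077)&(abs(P[...,0]-.5)<.05)&(abs(P[...,1]-.344)<.05)
    q=P[m]; print("white",n,len(q),np.median(q,0),np.percentile(q,2,axis=0),np.percentile(q,98,axis=0))
    t=P[m&(P[...,2]>.093)]; print(" top line",len(t),np.median(t,0)); rect(q[:,:2],"white")
```

```text
ring top (379.0729675292969, 210.99090576171875) (22.59073257446289, 22.90133285522461) [[ 0.50267825 -0.03566239  0.008     ]]
white top 531 [0.50501868 0.34066327 0.09725623] [0.47623535 0.31954229 0.08067496] [0.5343879  0.36702627 0.10437109]
 top line 386 [0.50678501 0.34366371 0.09891289]
white [0.5057 0.3441] [0.0496 0.0607] ang -5.37 84.63
ring scene (380.7645568847656, 289.8275451660156) (23.411365509033203, 27.975950241088867) [[ 0.5039436  -0.03476337  0.008     ]]
white scene 418 [0.50316176 0.33234803 0.09478094] [0.47718692 0.31952243 0.07809577] [0.53549122 0.36227415 0.10242351]
 top line 239 [0.50614423 0.33824327 0.09901685]
white [0.5076 0.3442] [0.0508 0.0608] ang -5.01 84.99
```

White tin: top px (226,202), scene (284,168). It is all white with a black line and sits on green and blue in the rack. Look-alikes: the purple tins at top (248,158), (319,160) and (311,222); yellow's white rims at (265,208) could also mislead. The close crops confirm the choice. I'll grip the tins by their flat ends, with the jaws along the rack's x.

```bash
python3 -m jog '[[[0,0,-7,0.02,-0.024,0,0.094],[0,0,-14,0.044,-0.052,0,0.094],[0,0,-21,0.068,-0.08,0,0.094],[0,0,-28,0.092,-0.108,0,0.094],[0,0,-35,0.116,-0.136,0,0.094],[0,0,-42,0.14,-0.164,0,0.094],[0,0,-49,0.164,-0.192,0,0.094],[0,0,-56,0.188,-0.22,0,0.094],[0,0,-63,0.21,-0.246,0,0.094],[0,0,-69,0.225,-0.264,0,0.094],[0,0,-71,0.2313,-0.272,0,0.094],[0,0,-71,0.2313,-0.272,0,0.094],[0,0,-71,0.2313,-0.272,0,0.094],[0,0,-71,0.2313,-0.272,0,0.094]]]'
python3 - <<'E'
from h import *
from scipy.spatial.transform import Rotation as R
o=arm.get_obs(); M=R.from_rotvec(o["tool_rot"]).as_matrix(); print(o["t"],o["eef_pos"],M.round(3),o["joint_positions"].round(2))
d=get("wrist","wrist1");
E
```

```text
t: 1.32
eef_pos: [0.5046, 0.3462, 0.2052]
tool_rot: [-3.139, 0.13, 0.001]
ft_force: [-0.3, 0.7, 0.2]
width: 0.0939
1.3167 [0.50462469 0.34618731 0.20523985] [[ 0.997 -0.083 -0.001]
 [-0.083 -0.997  0.   ]
 [-0.001 -0.    -1.   ]] [-1.04  0.34  0.43  1.77 -0.16  1.06 -0.64]
```

View pics/wrist1.png

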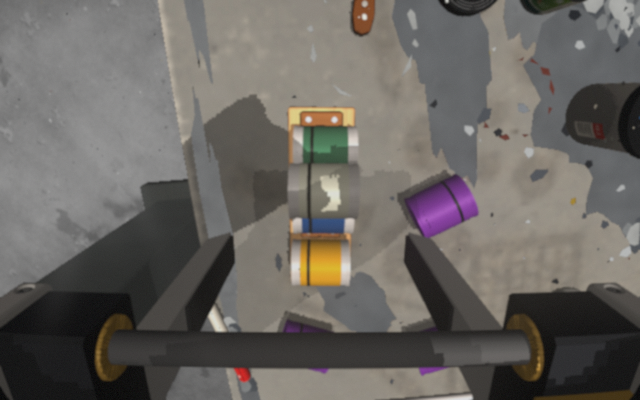

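The wrist view shows green (326,145), white (323,192), blue (323,226) and yellow (321,262) in a row square to the jaws. Measuring them from here.

```bash
cat > w.py <<'E'
from h import *
d=get("wrist"); P=cloud(d); hsv=cv2.cvtColor(d["pixels"],cv2.COLOR_RGB2HSV)
def rect(pts,t):
    r=cv2.minAreaRect(pts.astype(np.float32)); b=cv2.boxPoints(r); e=b[1]-b[0]
    print(t,np.round(r[0],4),np.round(r[1],4),np.degrees(np.arctan2(e[1],e[0])).round(2))
q=P[(P[...,2]>.073)&(abs(P[...,0]-.5)<.06)&(abs(P[...,1]-.32)<.1)&(P[...,2]<.11)]
print(len(q)); rect(q[:,:2],"white"); 
q2=q[q[:,2]>np.percentile(q[:,2],90)]; print("topline",q2.mean(0))
q=P[(P[...,2]>.028)&(P[...,2]<.11)&(abs(P[...,0]-.5)<.06)&(abs(P[...,1]-.314)<.12)]; rect(q[:,:2],"all tins")
for c,(a,b) in dict(green=((40,90,30),(90,255,255)),blue=((98,120,40),(120,255,255)),yellow=((16,150,100),(32,255,255))).items():
    m=(cv2.inRange(hsv,a,b)>0)&(abs(P[...,0]-.5)<.06)&(abs(P[...,1]-.314)<.12)&(P[...,2]>.045)
    v,u=np.nonzero(m); q=P[m]; t=q[q[:,2]>np.percentile(q[:,2],85)] if len(q) else q
    print(c,len(q),np.nanmedian(q,0).round(4),"top",np.nanmean(t,0).round(4),"px",u.mean(),v.mean())
E
python3 w.py
```

```text
3855
white [0.5078 0.3461] [0.0475 0.0594] -5.06
topline [0.50758158 0.34512522 0.10184014]
all tins [0.5049 0.3172] [0.1668 0.0607] -6.48
green 258 [0.5089 0.3839 0.0596] top [0.5085 0.3804 0.0615] px 321.00387596899225 145.09302325581396
blue 386 [0.5064 0.3064 0.0599] top [0.508  0.3104 0.0618] px 324.19948186528495 224.89637305699483
yellow 1780 [0.4987 0.2674 0.0595] top [0.5047 0.3729 0.3227] px 319.76741573033706 279.2269662921348
```

```bash
python3 -m jog '[[[0,0,0,0.001,0,-0.03,0.094],[0,0,0,0.001,0,-0.06,0.094],[0,0,0,0.001,0,-0.09,0.094],[0,0,0,0.001,0,-0.11,0.094],[0,0,0,0.001,0,-0.125,0.094],[0,0,0,0.001,0,-0.135,0.094],[0,0,0,0.001,0,-0.144,0.094],[0,0,0,0.001,0,-0.144,0.094],[0,0,0,0.001,0,-0.144,0.094],[0,0,0,0.001,0,-0.144,0.094]]]'
python3 - <<'E'
from h import *
get("wrist","wrist2"); get("scene","scene2")
print(arm.get_obs()["eef_pos"])
E
```

```text
t: 2.25
eef_pos: [0.5072, 0.3451, 0.0624]
tool_rot: [-3.138, 0.137, -0.001]
ft_force: [-0.9, 0.2, 0.1]
width: 0.0938
[0.5072186  0.34502003 0.06241238]
```

View pics/wrist2.png

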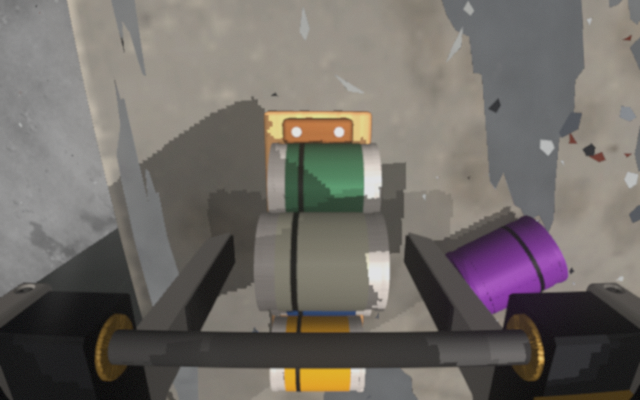

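View pics/scene2.png

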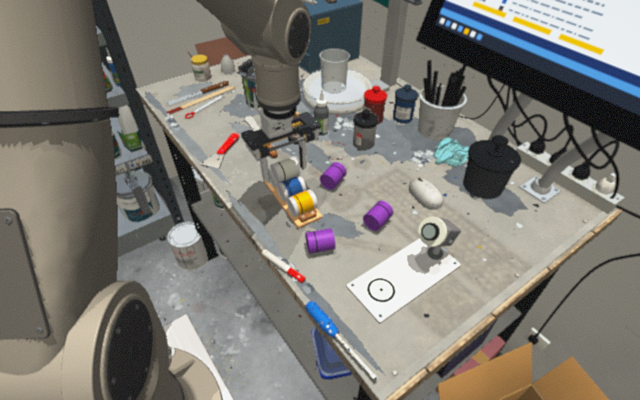

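The fingers straddle the white tin (322,262), which is centred between them. Closing.

```bash
python3 -m jog '[[[0,0,0,0,0,0,0.06],[0,0,0,0,0,0,0.055],[0,0,0,0,0,0,0.05],[0,0,0,0,0,0,0.05],[0,0,0,0,0,0,0.05],[0,0,0,0,0,0,0.05],[0,0,0,0,0,0,0.05],[0,0,0,0,0,0,0.05]]]' 20; python3 -m jog '[[[0,0,0,0,0,0.01,0.05],[0,0,0,0,0,0.025,0.05],[0,0,0,0,0,0.05,0.05],[0,0,0,0,0,0.07,0.05],[0,0,0,0,0,0.07,0.05],[0,0,0,0,0,0.07,0.05]]]'
python3 - <<'E'
from h import *
get("wrist","wrist3");get("scene","scene3")
E
python3 w.py
```

```text
t: 3.02
eef_pos: [0.5068, 0.3446, 0.0614]
tool_rot: [-3.139, 0.137, 0.0]
ft_force: [0.6, -0.2, -0.7]
width: 0.0601
t: 3.52
eef_pos: [0.5072, 0.345, 0.1328]
tool_rot: [-3.137, 0.137, -0.002]
ft_force: [0.6, -0.2, -2.3]
width: 0.0601
0
white [0. 0.] [0. 0.] 0.0Traceback (most recent call last):
  File "w.py", line 8, in <module>
    q2=q[q[:,2]>np.percentile(q[:,2],90)]; print("topline",q2.mean(0))
                ~~~~~~~~~~~~~^^^^^^^^^^^
    return _quantile_unchecked(
        a, q, axis, out, overwrite_input, method, keepdims, weights)
    return _ureduce(a,
                    func=_quantile_ureduce_func,
    ...<5 lines>...
                    overwrite_input=overwrite_input,
                    method=method)
    r = func(a, **kwargs)
    result = _quantile(arr,
                       quantiles=q,
    ...<2 lines>...
                       out=out,
                       weights=wgt)
    slices_having_nans = np.isnan(arr[-1, ...])
                                  ~~~^^^^^^^^^
IndexError: index -1 is out of bounds for axis 0 with size 0
```

View pics/wrist3.png

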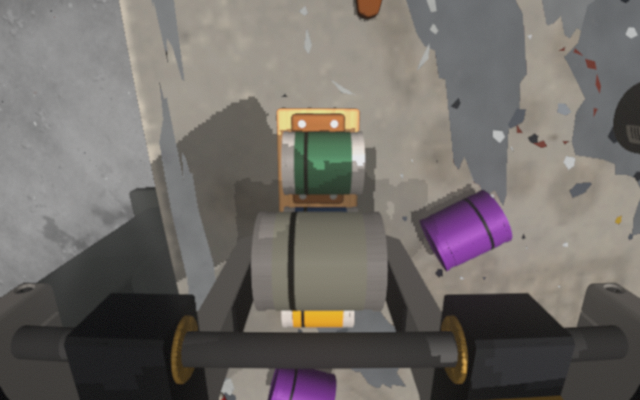

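Held: width 60 mm, and green now uncovered at (323,163). Moving 60 mm along the rack's -y.

```bash
python3 -m jog '[[[0,0,0,-0.002,-0.015,0,0.05],[0,0,0,-0.004,-0.03,0,0.05],[0,0,0,-0.006,-0.045,0,0.05],[0,0,0,-0.008,-0.06,0,0.05],[0,0,0,-0.008,-0.06,0,0.05],[0,0,0,-0.008,-0.06,-0.02,0.05],[0,0,0,-0.008,-0.06,-0.04,0.05],[0,0,0,-0.008,-0.06,-0.05,0.05],[0,0,0,-0.008,-0.06,-0.056,0.05],[0,0,0,-0.008,-0.06,-0.06,0.05],[0,0,0,-0.008,-0.06,-0.06,0.05],[0,0,0,-0.008,-0.06,-0.06,0.05]]]'
python3 - <<'E'
from h import *
get("top","top4"); get("scene","scene4")
d=get("scene"); im=d["pixels"][120:250,210:400,::-1]; cv2.imwrite("pics/scene4c.png",cv2.resize(im,None,fx=4,fy=4,interpolation=cv2.INTER_CUBIC))
E
```

```text
t: 4.67
eef_pos: [0.4991, 0.2847, 0.0719]
tool_rot: [-3.138, 0.137, -0.001]
ft_force: [0.5, -0.1, -2.2]
width: 0.06
```

View pics/scene4c.png

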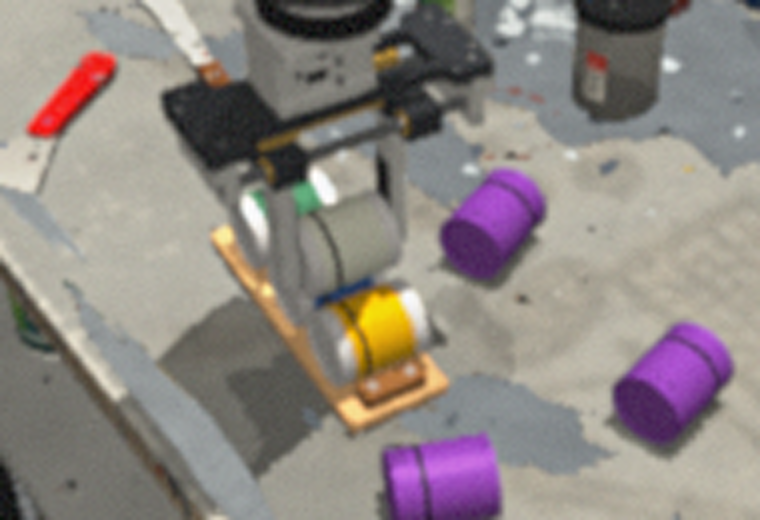

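White hangs about 1 cm above the blue/yellow gap. Lowering slowly.

```bash
python3 -m jog '[[[0,0,0,0,0,-0.003,0.05],[0,0,0,0,0,-0.006,0.05],[0,0,0,0,0,-0.008,0.05],[0,0,0,0,0,-0.009,0.05],[0,0,0,0,0,-0.0095,0.05],[0,0,0,0,0,-0.0095,0.05]]]'; python3 -m jog '[[[0,0,0,0,0,-0.0005,0.05],[0,0,0,0,0,-0.001,0.05],[0,0,0,0,0,-0.001,0.05],[0,0,0,0,0,-0.001,0.05]]]'
```

```text
t: 5.32
eef_pos: [0.4987, 0.2847, 0.062]
tool_rot: [-3.138, 0.137, 0.001]
ft_force: [-2.1, -0.1, 1.9]
width: 0.0597
t: 5.65
eef_pos: [0.4988, 0.285, 0.0617]
tool_rot: [-3.138, 0.137, 0.0]
ft_force: [-5.5, -1.4, 15.2]
width: 0.0599
```

Contact made (fz rises to 15 N). Easing 1 mm back up, then opening gently.

```bash
python3 -m jog '[[[0,0,0,0,0,0.001,0.05],[0,0,0,0,0,0.001,0.05],[0,0,0,0,0,0.001,0.05]]]' 5; python3 -m jog '[[[0,0,0,0,0,0,0.062],[0,0,0,0,0,0,0.066],[0,0,0,0,0,0,0.072],[0,0,0,0,0,0,0.08],[0,0,0,0,0,0,0.094],[0,0,0,0,0,0,0.094],[0,0,0,0,0,0,0.094],[0,0,0,0,0,0,0.094]]]'
python3 -m jog '[[[0,0,0,0,0,0.02,0.094],[0,0,0,0,0,0.05,0.094],[0,0,0,0,0,0.08,0.094],[0,0,0,0.003,0.04,0.11,0.094],[0,0,0,0.006,0.075,0.12,0.094],[0,0,0,0.008,0.092,0.12,0.094],[0,0,0,0.008,0.092,0.12,0.094],[0,0,0,0.008,0.092,0.12,0.094]]]'
python3 - <<'E'
from h import *
get("wrist","wrist5")
d=get("scene"); im=d["pixels"][120:250,210:400,::-1]; cv2.imwrite("pics/scene5c.png",cv2.resize(im,None,fx=4,fy=4,interpolation=cv2.INTER_CUBIC))
E
python3 w.py
```

```text
t: 5.9
eef_pos: [0.4989, 0.2847, 0.0619]
tool_rot: [-3.138, 0.137, -0.0]
ft_force: [-0.3, 0.7, 1.7]
width: 0.0603
t: 6.57
eef_pos: [0.4988, 0.2846, 0.062]
tool_rot: [-3.139, 0.137, 0.0]
ft_force: [0.4, -0.2, 0.9]
width: 0.0939
t: 7.23
eef_pos: [0.5064, 0.3777, 0.1817]
tool_rot: [3.139, -0.134, -0.0]
ft_force: [0.8, -0.9, -0.5]
width: 0.0942
3818
white [0.4985 0.2876] [0.0468 0.0597] -5.09
topline [0.49746473 0.28609336 0.10209025]
all tins [0.5038 0.3196] [0.163  0.0636] -6.25
green 343 [0.5145 0.3796 0.0602] top [0.5162 0.3746 0.0618] px 327.6530612244898 187.42857142857142
blue 1345 [0.5075 0.325  0.0588] top [0.5068 0.3154 0.0616] px 324.8327137546468 244.13085501858737
yellow 249 [0.5563 0.4003 0.299 ] top [0.5264 0.3993 0.3001] px 368.8995983935743 356.9437751004016
```

View pics/wrist5.png

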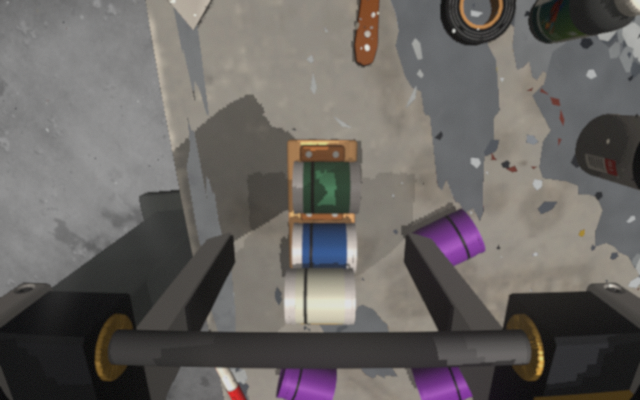

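View pics/scene5c.png

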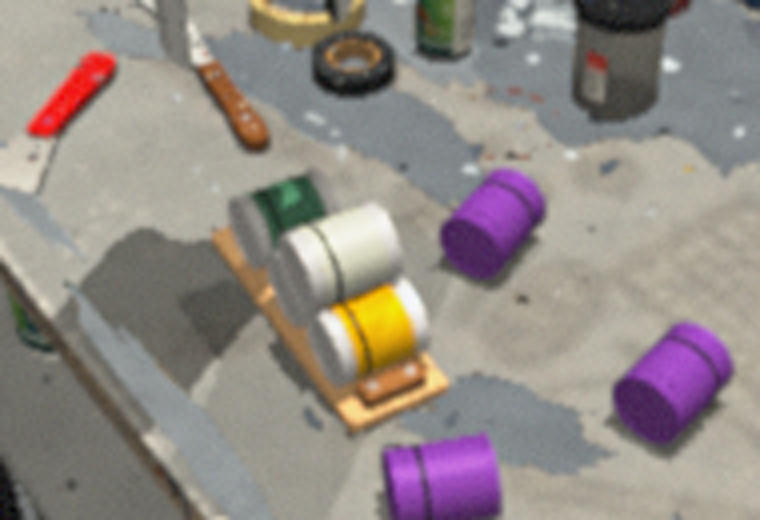

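White lies saddled on blue and yellow (323,297), let go. Now measuring green.

Run:
```python
from h import *
d=get("wrist"); P=cloud(d)
q=P[(P[...,2]>.045)&(P[...,2]<.07)&(abs(P[...,0]-.505)<.06)&(P[...,1]>.345)&(P[...,1]<.42)]
r=cv2.minAreaRect(q[:,:2].astype(np.float32)); print(len(q),r)
t=q[q[:,2]>np.percentile(q[:,2],85)]; print(t.mean(0))
q=P[(P[...,2]>.045)&(P[...,2]<.07)&(abs(P[...,0]-.505)<.06)&(P[...,1]>.3)&(P[...,1]<.345)]; print("blue",cv2.minAreaRect(q[:,:2].astype(np.float32)))
print(arm.get_obs()["eef_pos"])
```

```text
3274 ((0.512042760848999, 0.3756362497806549), (0.04618847370147705, 0.05930187180638313), 85.00531768798828)
[0.51056754 0.37529894 0.06171744]
blue ((0.5053095817565918, 0.3207109570503235), (0.036015793681144714, 0.06019597128033638), 84.3354721069336)
[0.50692054 0.37535892 0.1817756 ]
```

```bash
python3 -m jog '[[[0,0,0,0.004,0,-0.03,0.094],[0,0,0,0.004,0,-0.065,0.094],[0,0,0,0.004,0,-0.1,0.094],[0,0,0,0.004,0,-0.125,0.094],[0,0,0,0.004,0,-0.14,0.094],[0,0,0,0.004,0,-0.15,0.094],[0,0,0,0.004,0,-0.158,0.094],[0,0,0,0.004,0,-0.158,0.094],[0,0,0,0.004,0,-0.158,0.094]]]'; python3 -m jog '[[[0,0,0,0,0,0,0.06],[0,0,0,0,0,0,0.055],[0,0,0,0,0,0,0.05],[0,0,0,0,0,0,0.05],[0,0,0,0,0,0,0.05],[0,0,0,0,0,0,0.05],[0,0,0,0,0,0,0.05],[0,0,0,0,0,0,0.05]]]' 25
python3 -m jog '[[[0,0,0,0,0,0.005,0.05],[0,0,0,0,0,0.015,0.05],[0,0,0,0,0,0.03,0.05],[0,0,0,0,0,0.05,0.05],[0,0,0,0,0,0.08,0.05],[0,0,0,0,0,0.11,0.05],[0,0,0,0,0,0.14,0.05],[0,0,0,0,0,0.16,0.05],[0,0,0,0,0,0.18,0.05],[0,0,0,0,0,0.18,0.05],[0,0,0,0,0,0.18,0.05]]]'
python3 - <<'E'
from h import *
get("wrist","wrist6")
d=get("scene","scene6"); d=get("top","top6")
E
```

```text
t: 8.18
eef_pos: [0.5112, 0.3766, 0.0245]
tool_rot: [-3.138, 0.138, -0.001]
ft_force: [0.6, 0.5, -0.0]
width: 0.0938
t: 8.85
eef_pos: [0.511, 0.3768, 0.0242]
tool_rot: [-3.138, 0.137, -0.0]
ft_force: [-0.2, 0.1, 4.4]
width: 0.0599
t: 9.77
eef_pos: [0.511, 0.3768, 0.2053]
tool_rot: [-3.137, 0.137, -0.002]
ft_force: [0.5, -0.4, -1.9]
width: 0.0598
```

View pics/wrist6.png

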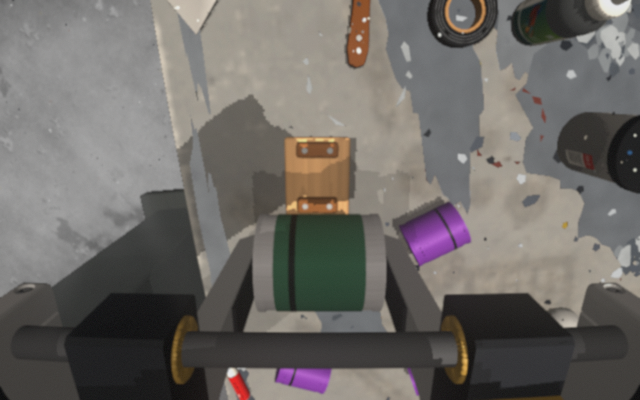

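View pics/scene6.png

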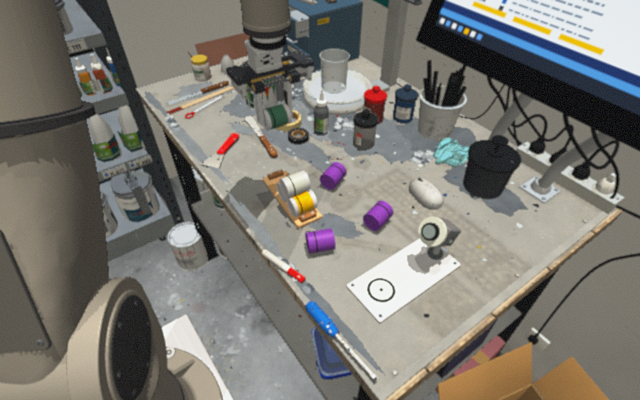

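Green is held (320,262), and the rack end is empty. Swinging over to the ring with a -84° turn.

```bash
python3 -m jog '[[[0,0,-3,0,-0.012,0,0.05],[0,0,-8,-0.001,-0.034,0,0.05],[0,0,-13,-0.001,-0.058,0,0.05],[0,0,-18,-0.002,-0.084,0,0.05],[0,0,-23,-0.002,-0.11,0,0.05],[0,0,-28,-0.003,-0.136,0,0.05],[0,0,-33,-0.003,-0.162,0,0.05],[0,0,-38,-0.004,-0.188,0,0.05],[0,0,-43,-0.004,-0.214,0,0.05],[0,0,-48,-0.005,-0.24,0,0.05],[0,0,-53,-0.005,-0.266,0,0.05],[0,0,-58,-0.006,-0.292,0,0.05],[0,0,-63,-0.006,-0.318,0,0.05],[0,0,-68,-0.007,-0.342,0,0.05],[0,0,-73,-0.007,-0.364,0,0.05],[0,0,-78,-0.008,-0.384,0,0.05],[0,0,-81,-0.008,-0.4,0,0.05],[0,0,-84,-0.008,-0.41,0,0.05],[0,0,-84,-0.008,-0.412,0,0.05],[0,0,-84,-0.008,-0.412,0,0.05]]]'
python3 -m jog '[[[0,0,0,0,0,-0.005,0.05],[0,0,0,0,0,-0.01,0.05],[0,0,0,0,0,-0.015,0.05],[0,0,0,0,0,-0.018,0.05],[0,0,0,0,0,-0.018,0.05],[0,0,0,0,0,-0.018,0.05]]]'
python3 - <<'E'
from h import *
from scipy.spatial.transform import Rotation as R
o=arm.get_obs(); M=R.from_rotvec(o["tool_rot"]).as_matrix(); print(o["eef_pos"],M.round(3),"jaw",np.degrees(np.arctan2(M[1,0],M[0,0])),o["joint_positions"].round(2))
for n in ("top","scene"):
    d=get(n,n+"7"); P=cloud(d); hsv=cv2.cvtColor(d["pixels"],cv2.COLOR_RGB2HSV)
    m=(cv2.inRange(hsv,(40,60,20),(90,255,255))>0)&(abs(P[...,0]-.503)<.08)&(abs(P[...,1]+.035)<.08)&(P[...,2]>.15)&(P[...,2]<.23)
    q=P[m]; print(n,len(q),np.median(q,0) if len(q) else "", q.min(0),q.max(0))
    w=P[(P[...,2]>.075)&(P[...,2]<.11)&(abs(P[...,0]-.5)<.05)&(abs(P[...,1]-.29)<.07)]
    print(" white",cv2.minAreaRect(w[:,:2].astype(np.float32)))
E
```

```text
t: 11.58
eef_pos: [0.5026, -0.0357, 0.2036]
tool_rot: [2.241, -2.2, -0.0]
ft_force: [0.2, 0.2, -1.7]
width: 0.06
t: 12.08
eef_pos: [0.5027, -0.0353, 0.1857]
tool_rot: [2.241, -2.201, -0.0]
ft_force: [-0.5, 0.6, -1.6]
width: 0.0599
[ 0.50268346 -0.0352881   0.18572087] [[ 0.018 -1.    -0.   ]
 [-1.    -0.018 -0.   ]
 [ 0.     0.    -1.   ]] jaw -88.97934174194923 [-0.81  0.22  0.88  2.04 -0.21  0.97 -1.38]
top 12 [ 0.4786274  -0.02053748  0.21241489] [ 0.47671446 -0.0235864   0.20699452] [ 0.48270576 -0.01571449  0.21606941]
 white ((0.49633634090423584, 0.2846282720565796), (0.05015750974416733, 0.06028561666607857), 85.32501220703125)
scene 500 [ 0.48730298 -0.03526341  0.21771007] [ 0.47516309 -0.05502042  0.19353122] [ 0.51333615 -0.01496809  0.22484742]
 white ((0.49800926446914673, 0.28472450375556946), (0.05155934393405914, 0.06150849908590317), 85.13836669921875)
```

Run:
```python
import cv2
a=cv2.imread("pics/top7.png")[140:260,190:440]; b=cv2.imread("pics/scene7.png")[120:320,230:480]
cv2.imwrite("pics/c7.png",cv2.vconcat([cv2.resize(a,None,fx=2.0,fy=2.0),cv2.resize(b,None,fx=2,fy=1.75)]))
```

```text
(no output)
```

View pics/c7.png

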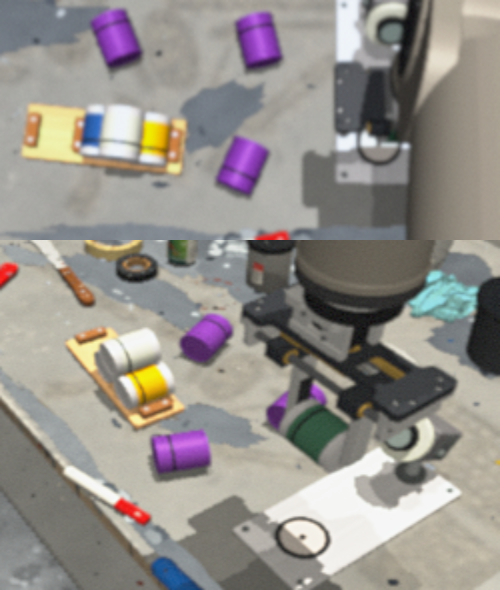

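Green hangs over the ring (scene crop (315,430)). Its top is at z≈0.225, so the centre is about 0.20, and y is symmetric about -0.035. White sits between blue and yellow in the top crop at (122,130). One settling check, then I'll hand in.

```bash
python3 -m jog '[[[0,0,0,0.001,0,0.001,0.05],[0,0,0,0.001,0,0.001,0.05],[0,0,0,0.001,0,0.001,0.05],[0,0,0,0.001,0,0.001,0.05],[0,0,0,0.001,0,0.001,0.05],[0,0,0,0.001,0,0.001,0.05]]]'
python3 -c "
from cell import arm
print(abs(arm.get_obs()['qvel']).max()); print(arm.finish_job())"
```

```text
t: 12.68
eef_pos: [0.5038, -0.0354, 0.187]
tool_rot: [-2.241, 2.202, 0.0]
ft_force: [0.5, 0.0, -1.0]
width: 0.0599
0.0010992558646050665
the job is handed in; nothing more can be done
None
```

I moved the white tin into the free gap and let go of it. Then I lifted the green tin out and held it at the camera focus. The job was handed in at about 12.7 s; it gives no verdict.

**White tin:** it was gripped by its ends and set down on the blue and yellow tins. I last measured it from the top view at (0.496, 0.285) and from the scene view at (0.498, 0.285). My estimate of the gap from the rack was (0.497, 0.284), and the yaw agrees with the rack's to under 1°. The set-down briefly pressed about 15 N; I eased off before opening the jaws.

**Green tin:** I put its centre at about (0.504, -0.035, 0.200), against a measured ring centre of (0.503, -0.035).
- It is level, and the jaws are at -89.0°, about 0.1° from square across the view.
- It was still gripped at 59.9 mm with the arm at rest (0.001 rad/s).

**Weaker checks:**
- The top view of the held green tin was almost all hidden by the arm. Its position rests on the scene view and the arm's own reading.
- The blue and yellow tins, the marker and the screwdriver were checked only by eye: the tins are in their grooves, and the marker and screwdriver looked undisturbed where visible. No contact with the camera stand showed in the pictures or the force readings.

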